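Gauge two boiling-tube stands and sort them

ROBOT

A 6-joint arm with a two-finger parallel gripper is mounted at the origin on the work surface. World frame = base frame: x ahead of the robot, y to its left, z up, the work surface at z = 0. Lengths are in mm, angles in rad, forces in N, time in s.
With the tool pointing down it reaches from about 350 to 775 mm from the base axis. Payload 7.3 kg.
Tool frame: the origin (TCP) lies midway between the tips of the shut fingers; the grasp point (between the pads) lies 19 mm behind it; z points along the fingers, y is the line along which they close (so a half turn about z gives the same grasp; the last joint's range is limited). The gripper opens to 92 mm and grips with 3 to 60 N. Pads are 19 mm wide; open, the fingers measure 130 mm over their backs; the gripper's body (75 mm by 190 mm) begins 47 mm behind the grasp point.
Start: joints at [1.172, 0.342, 1.524, -0, 1.275, -0.146], TCP at [131.295, 508.337, 226.741] pointing down, gripper open.
Joint ranges: [-2.53, 2.53], [-0.77, 2.02], [0.04, 2.7], [-1, 4.14], [0.28, 2.66], [-3.11, 3.11]. Speed limits (rad/s): [2.57, 2.57, 3.14, 3.14, 3.14, 3.14].

INTERFACE

Orientations are given as [roll, pitch, yaw] about the fixed x, y, z axes, in that order (R = Rz(yaw) Ry(pitch) Rx(roll)).
In Python, from plant import get_obs, capture, camera_model, close_job, search_frame, regions_of, pinpoint gives the robot as it stands. The module is installed in compiled form; this text tells all that it offers.
- The arm moves only by the shell command python3 -m pendant 'ROWS'. ROWS is JSON, one flat list of numbers, 7 for each row, row after row: the shift along the tool's x, y, z in units of 30 mm (1.0 is 30 mm), then the turn, a rotation vector about the tool's x, y, z in units of 4 degrees (1.0 is 4 degrees), then the closure, from -1 (fully open) to 1 (shut), so that 0 is half open. In form: [dx, dy, dz, wx, wy, wz, gripper, dx, dy, dz, wx, wy, wz, gripper, ...]. A call has 1 to 12 rows; each row shifts and turns the commanded pose from where the row before left it, along the tool's axes as they then stand; what a row does not reach is not made up. A row lasts 1/10 s, in which the tool goes at most 50 mm and 8.59 degrees, less where a joint would pass 70% of its speed; a pose out of reach is approached as far as the arm can. A call with a number of a shift or a turn outside -1 to 1 is refused whole. A call with a gripper value outside its range is refused whole. The fingers move at their own pace and stop on an object; the grip force is fixed at half the most. Time passes only in rows, so rows that do not move let the fingers close. It gives the time, the measured TCP pose, the force, the opening and the grip force at its end, in the units of the state.
- get_obs(): the state, without advancing time (a new reading comes with each control period).
- capture(name): name is "side" or "top" or "wrist"; returns the picture (384x512x3 uint8, red, green, blue); there is no depth.
- camera_model(name): a dict with "fov_y" (degrees; the focal length in pixels is half the picture's height over the tangent of half this angle, whatever the lens; pixels are square), "cx", "cy" (the principal point, pixels), "pose" (4x4, takes a point from camera to world coordinates). Camera axes: x right, y up, looking along -z (the intrinsics and any distortion apply to the point x, -y, -z); pixel columns grow to the right and rows downward; lengths in mm; the calibration is good to about 2 mm. A picture is of the moment at which its call begins: read the wrist's pose just before it. camera_model takes no time and is no camera call; for the wrist camera it gives the pose at the moment of the call.
- close_job(): hands the job in; it is judged then, once.
Trained networks look in the newest picture that a camera, given by its name, has taken for a name from the list of things; names that differ only in an ending like _2 or _b are one class to them, and where a whole thing is asked for, a point or a joint stands for the part that bears it (a point fixed in the world has none). Each returns a list of dicts, best first, with "score" (0 to 1); they miss things now and then, are a little off and sometimes report something else, mostly with a low value. They report only what shows in the picture. A call takes as long as a camera call. They do not tell look-alikes from the thing itself.
- search_frame(camera, thing): "location" ([column, row] in pixels, amid what is visible of it).
- regions_of(camera, thing): "pixels" (384x512 bool, what is visible of it) and "location" ([column, row] in pixels, amid what is visible of it).
- pinpoint(camera, thing): "location" ([column, row] in pixels: a listed point, or the origin of a listed thing).
The state is a dict: "time": time; "joint_positions": joint angles; "dq": joint speeds; "tau": joint torques, N m; "tool_pos": TCP position; "tcp_rot": TCP orientation; "contact_force": force on the tool from outside, world axes, zero at the start; "moment": the same for the moment, N m; "grip_width": finger opening in mm; "finger_force": force on a finger pad.
Only numpy, scipy, OpenCV 4.12 (cv2) and the standard library are available. Lean on these libraries where they do the work, as an engineer would, in place of code of your own. Each camera call takes 0.05 s, during which the arm holds its last target. There are 200 camera calls.

TASK

One of the two wooden tube stands has been bored too tight: take the blue-handled plug gauge out of its holder and try it in the stands, before moving the one under test, until it has gone fully home (its brass collar down on the wood) in the good one. Slide the stand that passes wholly onto the green mat and the other wholly onto the red mat, without lifting or tipping either. Finish with the gauge left standing fully home in the good stand on the green mat, and leave the dish, beaker and yellow block alone.

Things in the scene. Friction and masses are not known exactly. Their poses are not given: they have to be found in the camera images.
- stand_1: A wooden tube stand, loose, 200 g, 90 (x) by 70 (y) by 50 (z) mm, pale top half, dark lower half. Origin: centre of the underside. Bore at its centre, mouth 28 mm wide with a 3 mm chamfer, 50 mm above the origin. One stand is bored 28 mm right through; the other narrows to 16 mm from 24 mm below its top, which stops the gauge's 22 mm pin. Only the gauge tells which.
- stand_2: The other stand, looks the same as stand_1: 90 by 70 by 50 mm, origin at the centre of the underside, bore mouth 50 mm above it. Try the gauge to find which is tight. Either slides on the bench with 1 to 3 N; the pin standing in the bore, even when stopped 24 mm deep, can drag it along.
- mat_green: Green 0.8 mm thin mat lying flat on the bench, 200 (x) by 180 (y) mm, stays put and is no obstacle to sliding. Origin: its centre. For the stand that the gauge passes (goes fully home in).
- mat_red: Red 0.8 mm thin mat lying flat on the bench, 200 (x) by 180 (y) mm, stays put and is no obstacle to sliding. Origin: its centre. For the stand that the gauge does not pass.
- holder: Grey square socket block 60 by 60 mm on a blue foot 68 by 68 mm, 50 mm high, fixed to the bench. Origin: centre of the underside. In the centre of its top is an upright hole 28 mm wide, 42 mm deep, with a 3 mm chamfer, in which the gauge stands with its collar on the holder's top.
- gauge_grip (a point): Middle of the gauge's blue round handle (28 mm diameter, 70 mm long), upright in the holder at the start. z runs up from pin to handle. 110 mm long, 180 g; handle can be gripped from above at any yaw. This point is 75 mm above the pin's end and 41 mm above the collar's underside; with the gauge home in a stand or the holder it is 91 mm above the bench.
- gauge_tip (a point): Centre of the lower end of the gauge's steel pin (22 mm diameter, 34 mm long, 3 mm tapered nose), under a brass collar 36 mm across and 6 mm thick. Home in a stand or the holder (collar down on the top) it is 16 mm above the bench; stopped in the tight stand 26 mm, the collar then 10 mm above the wood.
- petri: Bystander: glass dish with a violet disc, 90 mm across, 16 mm high. Origin: centre of the underside.
- beaker: Bystander: greenish glass beaker, 70 mm across, 90 mm high. Origin: centre of the underside.
- sponge_block: Bystander: yellow block with rounded edges, 90 by 60 by 30 mm. Origin: centre of the underside.
There are look-alikes about, which are no part of the job. Leave any orange or white look-alike of the part that bears gauge_grip alone.

How it is judged (in metres and radians):
On the way:
1. the gauge has gone fully home in a stand that still stands where it was (within 40 mm) (((z of gauge_tip in the frame of stand_1 below 0.0195 m and horizontal distance between gauge_tip and stand_1 below 0.009 m and angle between gauge_grip's own z axis and vertical below 0.2 rad and distance of stand_1 from where it was at the start of the episode below 0.04 m) or (z of gauge_tip in the frame of stand_2 below 0.0195 m and horizontal distance between gauge_tip and stand_2 below 0.009 m and angle between gauge_grip's own z axis and vertical below 0.2 rad and distance of stand_2 from where it was at the start of the episode below 0.04 m))), for 0.1 s.
At the end, for the whole second after the job is handed in: One stand is on the green mat with the gauge standing fully home in it (upright within 0.2 rad, within 3.5 mm of fully down), released; the other stand is on the red mat. Both lie flat and at rest, each with its centre within 65 mm (mat's x) and 55 mm (mat's y) of its mat's centre (((x of stand_1 in the frame of mat_green between -0.065 and 0.065 m and y of stand_1 in the frame of mat_green between -0.055 and 0.055 m and height (world z) of each of stand_1, stand_2 below 0.008 m and angle between each of stand_1, stand_2's own z axis and vertical below 0.08 rad and linear speed of each of stand_1, stand_2 below 0.02 m/s and x of stand_2 in the frame of mat_red between -0.065 and 0.065 m and y of stand_2 in the frame of mat_red between -0.055 and 0.055 m and z of gauge_tip in the frame of stand_1 below 0.0195 m and horizontal distance between gauge_tip and stand_1 below 0.009 m and angle between gauge_grip's own z axis and vertical below 0.2 rad) or (x of stand_2 in the frame of mat_green between -0.065 and 0.065 m and y of stand_2 in the frame of mat_green between -0.055 and 0.055 m and height (world z) of each of stand_2, stand_1 below 0.008 m and angle between each of stand_2, stand_1's own z axis and vertical below 0.08 rad and linear speed of each of stand_2, stand_1 below 0.02 m/s and x of stand_1 in the frame of mat_red between -0.065 and 0.065 m and y of stand_1 in the frame of mat_red between -0.055 and 0.055 m and z of gauge_tip in the frame of stand_2 below 0.0195 m and horizontal distance between gauge_tip and stand_2 below 0.009 m and angle between gauge_grip's own z axis and vertical below 0.2 rad))); the robot touches nothing.
It fails at once if a stand is lifted more than 20 mm or tipped more than 0.35 rad (height (world z) of any of stand_1, stand_2 above 0.02 m or angle between any of stand_1, stand_2's own z axis and vertical above 0.35 rad).
It fails at once if the dish, beaker or yellow block is moved more than 30 mm (distance of any of petri, beaker, sponge_block from where it was at the start of the episode above 0.03 m).
It also fails if it takes over 69 s, if anything falls off the work surface, if the arm or the gripper's body presses on something with over 40 N, if the wrist force passes 120 N, or if a joint passes its speed limit or range.

## Working session

There is one attempt and no reset: what is moved stays moved. The work goes in short steps, Python scripts to look and compute and a shell command to move; the robot and the scene stay as the last step left them, time stands still between calls to the robot, and variables do not carry over. Pictures are saved under pics/ and viewed, at most 10 in all, crops included, and the job is handed in when it is done.

```bash
mkdir -p pics
cat > h.py <<'E'
import numpy as np, cv2
from plant import *
def ray(cam,px,m=None):
    m=m or camera_model(cam); f=192/np.tan(np.radians(m['fov_y'])/2)
    k=np.array(m.get('dist',m.get('distortion',[0,0,0,0,0])),float)
    K=np.array([[f,0,m['cx']],[0,f,m['cy']],[0,0,1]])
    u=cv2.undistortPoints(np.array([[px]],float),K,k)[0,0]
    P=np.array(m['pose']); return P[:3,3],P[:3,:3]@np.array([u[0],-u[1],-1])
def atz(cam,px,z,m=None):
    o,d=ray(cam,px,m); return (o+d*(z-o[2])/d[2])
E
python3 - <<'E'
from h import *
for c in ('top','side'):
    cv2.imwrite(f'pics/{c}0.png',capture(c)[:,:,::-1]); m=camera_model(c)
    print(c,{k:(np.round(v,3).tolist() if k=='pose' else v) for k,v in m.items()})
    for t,z in [('stand_1',0),('mat_green',1),('mat_red',1),('holder',0),('gauge_grip',91),('gauge_tip',16),('petri',0),('beaker',0),('sponge_block',0)]:
        for r in pinpoint(c,t)[:4]: print(t,np.round(r['location'],1),round(r['score'],2),np.round(atz(c,r['location'],z),0)[:2])
print(get_obs())
E
```

```text
top {'fov_y': 49.76412296911893, 'cx': 258.92295080692, 'cy': 193.7614783274455, 'pose': [[0.01, 0.991, -0.133, 485.151], [-1.0, 0.01, 0.001, -40.499], [0.002, 0.133, 0.991, 984.424], [0.0, 0.0, 0.0, 1.0]]}
stand_1 [253.2 196.1] 0.92 [612. -28.]
stand_1 [265.  274.4] 0.82 [428. -58.]
stand_1 [238.2 128.9] 0.5 [778.  11.]
mat_green [133.8 251.1] 0.94 [479. 251.]
mat_red [366.  261.8] 0.69 [ 459. -294.]
holder [313.3 172.6] 0.9 [ 671. -172.]
gauge_grip [340.7 111.9] 0.85 [ 792. -223.]
gauge_grip [319.  161.7] 0.82 [ 678. -173.]
gauge_grip [356.3 197.4] 0.7 [ 600. -253.]
gauge_grip [294.4 121.2] 0.53 [ 770. -119.]
gauge_tip [338.8 126.5] 0.53 [ 781. -233.]
gauge_tip [296.8 132.3] 0.5 [ 766. -131.]
petri [154.9 165.8] 0.72 [683. 211.]
beaker [240.9 130.6] 0.72 [773.   4.]
sponge_block [379.1 149.1] 0.71 [ 730. -333.]
side {'fov_y': 45.45792550490664, 'cx': 255.09189363391224, 'cy': 187.25730339134708, 'pose': [[-0.998, 0.043, -0.048, 550.341], [-0.064, -0.548, 0.834, 951.435], [0.009, 0.835, 0.55, 730.365], [0.0, 0.0, 0.0, 1.0]]}
stand_1 [254.  214.4] 0.74 [609. -25.]
stand_1 [318.4 207.
[... 670 characters left out ...]
53 [ 455. -287.]
{'time': 1.0, 'joint_positions': array([ 1.17199049e+00,  3.41961141e-01,  1.52410261e+00,  1.22363401e-05,
        1.27540129e+00, -1.45985258e-01]), 'dq': array([-0.00109427,  0.00145382, -0.00052222, -0.00048496,  0.00157588,
       -0.00025884]), 'tau': array([ 5.23379622e-04, -4.31137669e+01, -2.44479597e+01,  7.17879483e-02,
        4.85437328e-02, -7.31516343e-05]), 'tool_pos': array([131.2955948 , 508.3355845 , 226.75978069]), 'tcp_rot': array([3.14146469e+00, 6.98202783e-06, 2.88876851e+00]), 'contact_force': array([-0.59845267, -0.43969414,  0.26421833]), 'moment': array([ 0.0223766 , -0.00798797,  0.00817525]), 'finger_force': 0.0, 'grip_width': 91.73938288828874}
```

View both.

View pics/top0.png

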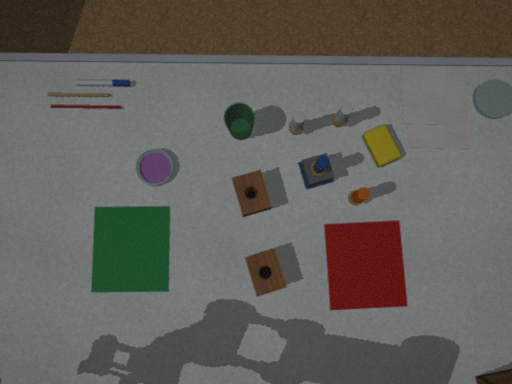

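View pics/side0.png

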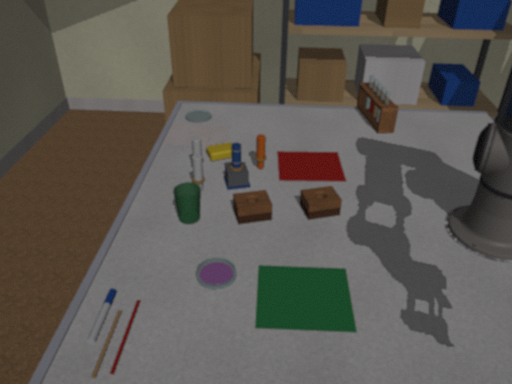

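Top view: the blue gauge is in its holder at about (319,163). The stands are at (252,193) and (266,272), the green mat at (132,249) and the red mat at (366,265). The orange look-alike is at (360,196) and the white ones at (297,123) and (340,116). The side view agrees. I'm moving above the gauge first, then measuring with the wrist camera.

```bash
python3 -m pendant '[-0.97,-0.73,0,0,0,0,-1,-0.97,-0.73,0,0,0,0,-1,-0.97,-0.73,0,0,0,0,-1,-0.97,-0.73,0,0,0,0,-1,-0.97,-0.73,0,0,0,0,-1,-0.97,-0.73,0,0,0,0,-1,-0.97,-0.73,0,0,0,0,-1,-0.97,-0.73,0,0,0,0,-1,-0.97,-0.73,0,0,0,0,-1,-0.97,-0.73,0,0,0,0,-1,-0.97,-0.73,0,0,0,0,-1,-0.97,-0.73,0,0,0,0,-1]'
python3 - <<'E'
from h import *
for c in ('wrist','top'):
    cv2.imwrite(f'pics/{c}1.png',capture(c)[:,:,::-1])
m=camera_model('wrist');print(np.round(m['pose'],2).tolist())
for t,z in [('stand_1',0),('mat_red',1),('gauge_grip',91),('holder',0)]:
    for r in pinpoint('wrist',t)[:4]: print(t,np.round(r['location'],1),round(r['score'],2),np.round(atz('wrist',r['location'],z,m),0)[:2])
# dark bores in the first top picture
im=cv2.imread('pics/top0.png').astype(int)
for u,v in((252,193),(266,272)):
    p=im[v-14:v+14,u-14:u+14].max(2); ys,xs=np.where(p<45); print(len(xs),xs.mean()+u-14,ys.mean()+v-14,np.round(atz('top',(xs.mean()+u-14,ys.mean()+v-14),50)[:2],1))
E
```

```text
time: 2.2
tool_pos: [404.5, 165.2, 226.9]
tcp_rot: [3.141, 0.001, 2.889]
contact_force: [0.9, 0.4, -0.4]
grip_width: 91.7
finger_force: 0.0
[[0.25, -0.93, -0.27, 335.07], [0.97, 0.24, 0.07, 182.93], [-0.0, -0.28, 0.96, 385.22], [0.0, 0.0, 0.0, 1.0]]
stand_1 [333.9 209.6] 0.74 [490. 256.]
stand_1 [113.1 231.8] 0.56 [442. -62.]
stand_1 [173.6 324.7] 0.56 [618. -31.]
97 250.07216494845363 192.53608247422682 [613.6 -21.3]
121 264.6611570247934 272.06611570247935 [435.6 -55.9]
```

```bash
python3 -m pendant '[-0.97,-0.73,0,0,0,0,-1,-0.97,-0.73,0,0,0,0,-1,-0.97,-0.73,0,0,0,0,-1,-0.97,-0.73,0,0,0,0,-1,-0.97,-0.73,0,0,0,0,-1,-0.97,-0.73,0,0,0,0,-1,-0.97,-0.73,0,0,0,0,-1,-0.97,-0.73,0,0,0,0,-1,-0.97,-0.83,0,0,0,0,-1,-0.7,-0.83,0,0,0,0,-1,0,0,0,0,0,0,-1]'
cat >> h.py <<'E'
def look(things,pic=None):
    im=capture('wrist'); m=camera_model('wrist')
    if pic: cv2.imwrite(f'pics/{pic}.png',im[:,:,::-1])
    for t,z in things:
        for r in pinpoint('wrist',t)[:4]: print(t,np.round(r['location'],1),round(r['score'],2),np.round(atz('wrist',r['location'],z,m),0)[:2])
    return im,m
E
python3 - <<'E'
from h import *
look([('stand_1',0),('gauge_grip',91),('gauge_tip',16),('holder',0)],'w2')
E
```

```text
time: 3.6
tool_pos: [622.4, -124.0, 225.7]
tcp_rot: [-3.141, -0.0, 2.887]
contact_force: [-0.0, -0.4, -0.6]
grip_width: 91.9
finger_force: 0.0
stand_1 [326.8 150.6] 0.84 [620. -24.]
stand_1 [268.5   5.6] 0.66 [435. -59.]
gauge_grip [223.3 239. ] 0.94 [ 671. -173.]
gauge_grip [286.  295.5] 0.78 [ 760. -122.]
gauge_grip [208.  329.6] 0.73 [ 784. -226.]
gauge_grip [131.7 205.5] 0.63 [ 608. -258.]
gauge_tip [150.1 186.3] 0.95 [ 604. -264.]
holder [228.  212.1] 0.95 [ 670. -176.]
```

View pics/w2.png

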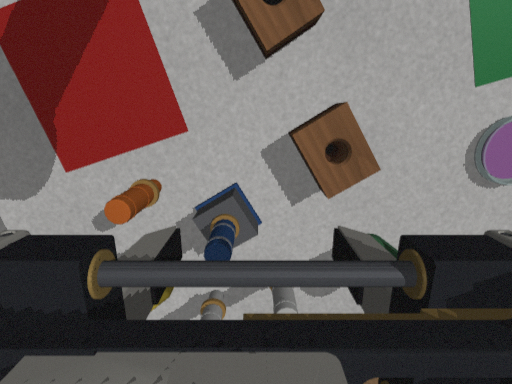

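```bash
python3 -m pendant '[-1,-0.62,0,0,0,0,-1,-1,-0.62,0,0,0,0,-1,0,0,1,0,0,0,-0.6,0,0,1,0,0,0,-0.4,0,0,1,0,0,0,-0.3,0,0,1,0,0,0,-0.3,0,0,1,0,0,0,-0.3,0,0,0,0,0,0,-0.3]'
python3 - <<'E'
from h import *
im=cv2.imread('pics/w2.png').astype(int)
# pose of w2: from current camera, same orientation, shifted by TCP difference
m=camera_model('wrist'); o=get_obs(); P=np.array(m['pose']); P[:3,3]+=np.array([622.4,-124.0,225.7])-o['tool_pos']; m2=dict(m,pose=P)
p=im[130:172,318:358].max(2); mask=((p<45)*255).astype(np.uint8)
n,l,s,c=cv2.connectedComponentsWithStats(mask); i=1+s[1:,4].argmax(); print(s[i],c[i]+[318,130],np.round(atz('wrist',c[i]+[318,130],50,m2),1))
print(o['tool_pos'],P[:3,3])
cv2.imwrite('pics/s3.png',capture('side')[100:260,150:350][:,:,::-1].repeat(3,0).repeat(3,1))
look([],'w3')
E
```

```text
time: 4.65
tool_pos: [667.3, -170.6, 72.4]
tcp_rot: [3.14, -0.009, 2.89]
contact_force: [-0.2, 0.4, -0.2]
grip_width: 59.8
finger_force: 0.0
[  8  11  22  20 281] [335.80071174 149.85409253] [611.8 -25.1  50. ]
[ 667.32102215 -170.64187387   72.36532745] [ 552.863878   -105.96484518  384.9049843 ]
```

View pics/s3.png

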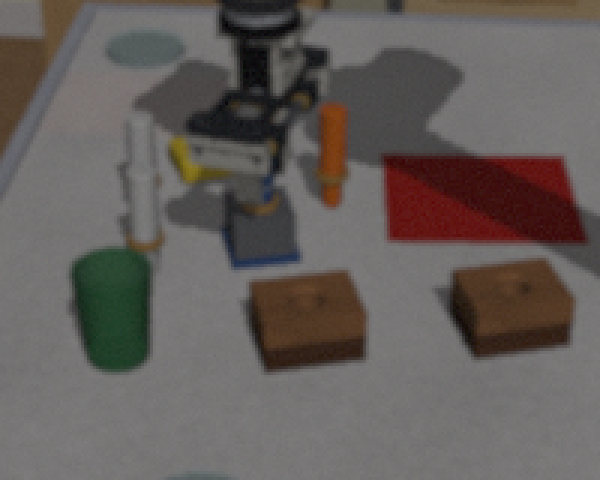

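View pics/w3.png

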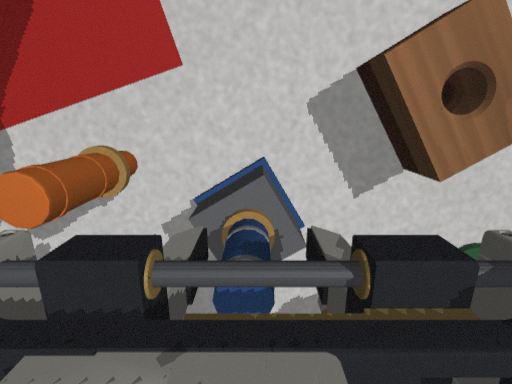

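The gauge handle sits between the fingers at about (243,260) in the wrist view, and the orange look-alike is clear. Now I'll close and lift.

```bash
python3 -m pendant '[-0.12,-0.1,0,0,0,0,-0.3,0,0,0,0,0,0,1,0,0,0,0,0,0,1,0,0,0,0,0,0,1,0,0,0,0,0,0,1,0,0,0,0,0,0,1]'
python3 - <<'E'
from h import *
im,m=look([],'w4')
import numpy as np
p=im[60:120,430:512].max(2).astype(int)
mask=((p<45)*255).astype(np.uint8)
n,l,s,c=cv2.connectedComponentsWithStats(mask); i=1+s[1:,4].argmax(); print(s[i],c[i]+[430,60],np.round(atz('wrist',c[i]+[430,60],50,m),1)); print(get_obs()['tcp_rot'])
E
```

```text
time: 5.35
tool_pos: [672.8, -177.1, 76.9]
tcp_rot: [-3.141, 0.0, 2.889]
contact_force: [-0.6, -0.8, 1.3]
grip_width: 27.4
finger_force: 30.0
[ 20  11  16  25 225] [455.73777778  82.74222222] [614.6 -36.5  50. ]
[-3.14137072e+00  2.63536859e-04  2.88872764e+00]
```

```bash
python3 -m pendant '[0,0,-1,0,0,0,1,0,0,-1,0,0,0,1,0,0,-1,0,0,0,1,0.64,0.87,-0.6,0,0,0,1,0.64,0.87,0,0,0,0,1,0.64,0.87,0,0,0,0,1,0.64,0.87,0,0,0,0,1,0.64,0.87,0,0,0,0,1,0,0,0,0,0,0,1,0,0,0,0,0,0,1]'
cat >> h.py <<'E'
def T(c): print('tool xy(mm) of',c); 
def rel(p):
    o=get_obs(); y=o['tcp_rot'][2]; d=np.array(p[:2])-o['tool_pos'][:2]
    return np.round([d@[np.cos(y),np.sin(y)],d@[np.sin(y),-np.cos(y)]],1)
E
python3 - <<'E'
from h import *
o=get_obs();print(o['tool_pos'],o['tcp_rot'],o['grip_width'])
im,m=look([('stand_1',0),('stand_1',50),('gauge_tip',o['tool_pos'][2]-56),('gauge_grip',o['tool_pos'][2]+19)],'w5')
E
```

```text
time: 6.4
tool_pos: [612.3, -25.9, 184.7]
tcp_rot: [-3.141, -0.0, 2.89]
contact_force: [0.8, -0.0, -2.5]
grip_width: 27.8
finger_force: 30.0
[612.33505053 -25.86855212 184.70705837] [-3.14147201e+00 -1.65987302e-04  2.89033679e+00] 27.7830063887855
stand_1 [188.   28.8] 0.9 [438. -57.]
stand_1 [258.6 180.8] 0.83 [619. -25.]
stand_1 [188.   28.8] 0.9 [453. -50.]
stand_1 [258.6 180.8] 0.83 [608. -23.]
gauge_tip [ 75.8 217.6] 0.77 [ 583. -168.]
gauge_grip [261.1 251.8] 0.76 [612. -24.]
gauge_grip [ 31.7 246.2] 0.69 [ 577. -142.]
```

View pics/w5.png

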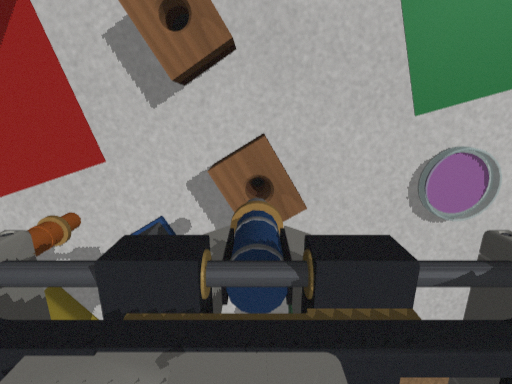

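Wrist view: the bore of stand A is at about (259,188), and the gauge collar's front edge is at (257,200), nearly aligned.

Run:
```python
from h import *
m=camera_model('wrist');z=get_obs()['tool_pos'][2]
for n,px,h in (('bore',(259.5,187.5),50),('collar front underside',(257,200),z-27),('handle top edges mid',(258,300),z+49),('stand B bore',(176,14),50)):
    p=atz('wrist',px,h,m); print(n,np.round(p,1),rel(p))
```

```text
bore [614.9 -24.6  50. ] [-1.4  3.4]
collar front underside [596.3 -22.6 157.4] [17.2  0.6]
handle top edges mid [619.4 -28.3 233.4] [-6.6  0.9]
stand B bore [439.1 -57.3  50. ] [160.6 -72.5]
```

```bash
python3 -m pendant '[-0.02,0.09,0,0,0,0,1,0,0,0.77,0,0,0,1,0,0,0.77,0,0,0,1,0,0,0.77,0,0,0,1,0,0,0.18,0,0,0,1,0,0,0.18,0,0,0,1,0,0,0.18,0,0,0,1,0,0,0.18,0,0,0,1,0,0,0.18,0,0,0,1,0,0,0,0,0,0,1]'
```

```text
time: 7.65
tool_pos: [613.4, -24.0, 87.8]
tcp_rot: [-3.142, -0.001, 2.889]
contact_force: [-0.1, -0.9, -1.9]
grip_width: 27.7
finger_force: 30.0
```

```bash
python3 -m pendant '[0,0,0.1,0,0,0,1,0,0,0.07,0,0,0,1,0,0,0,0,0,0,1]'
```

```text
time: 7.95
tool_pos: [614.9, -24.3, 86.5]
tcp_rot: [3.141, 0.004, 2.889]
contact_force: [-4.2, -0.4, 15.2]
grip_width: 27.7
finger_force: 30.0
```

Contact came at 24 mm deep with 15 N, so stand A is the tight one. I'll ease off slightly and drag it to the red mat.

```bash
python3 -m pendant '[0,0,-0.1,0,0,0,1,0.06,-0.2,0,0,0,0,1,0.12,-0.415,0,0,0,0,1,0.12,-0.415,0,0,0,0,1,0.12,-0.415,0,0,0,0,1,0.12,-0.415,0,0,0,0,1,0.12,-0.415,0,0,0,0,1,0.12,-0.415,0,0,0,0,1,0.12,-0.415,0,0,0,0,1,0.12,-0.415,0,0,0,0,1,0.12,-0.415,0,0,0,0,1,0.06,-0.2,0,0,0,0,1]'
python3 - <<'E'
from h import *
look([('stand_1',0),('mat_red',1),('mat_green',1)],'w6')
print(rel((456,-292)))
E
```

```text
time: 9.15
tool_pos: [547.3, -136.5, 86.7]
tcp_rot: [3.141, 0.001, 2.887]
contact_force: [2.4, 5.0, 3.7]
grip_width: 27.3
finger_force: 30.0
stand_1 [260.3 202.3] 0.94 [ 551. -134.]
stand_1 [318.7  44.9] 0.92 [438. -58.]
mat_red [ 46.5 141.8] 0.59 [ 453. -296.]
[  49.4 -173.2]
```

View pics/w6.png

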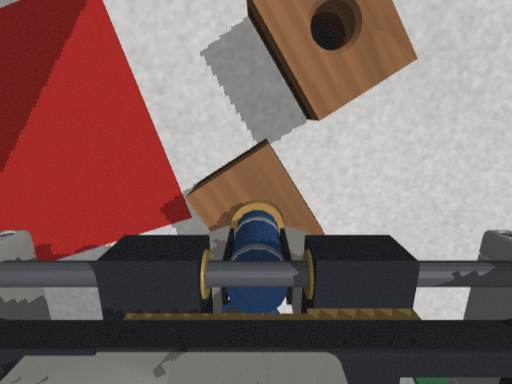

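The stand follows the gauge (now at about (260,202) in the wrist view) and stand B's bore shows at (333,24). I'll keep dragging.

```bash
python3 -c "
from h import *
print(np.round(atz('wrist',(333,24),50),1))"; python3 -m pendant '[0.1,-0.3,0,0,0,0,1,0.14,-0.5,0,0,0,0,1,0.14,-0.5,0,0,0,0,1,0.14,-0.5,0,0,0,0,1,0.14,-0.5,0,0,0,0,1,0.14,-0.5,0,0,0,0,1,0.14,-0.5,0,0,0,0,1,0.14,-0.5,0,0,0,0,1,0.14,-0.5,0,0,0,0,1,0.14,-0.5,0,0,0,0,1,0.14,-0.5,0,0,0,0,1,0.14,-0.5,0,0,0,0,1]'
python3 -m pendant '[0.05,-0.2,0,0,0,0,1,0,0,0,0,0,0,1,0,0,-0.3,0,0,0,1,0,0,-0.5,0,0,0,1,0,0,-0.8,0,0,0,1,0,0,-0.8,0,0,0,1]'
python3 - <<'E'
from h import *
look([('stand_1',0),('mat_red',1)])
capture('top')
for t in ('stand_1','mat_red'):
    for r in pinpoint('top',t)[:3]: print(t,np.round(r['location']),round(r['score'],2),np.round(atz('top',r['location'],0)[:2]))
print(rel((437,-58)))
E
```

```text
[437.  -59.9  50. ]
time: 10.55
tool_pos: [456.2, -291.3, 86.7]
tcp_rot: [3.14, 0.0, 2.888]
contact_force: [4.5, 5.4, 7.7]
grip_width: 27.7
finger_force: 30.0
time: 11.15
tool_pos: [452.1, -296.7, 158.3]
tcp_rot: [3.141, -0.004, 2.889]
contact_force: [-0.2, -0.9, -2.3]
grip_width: 27.5
finger_force: 30.0
stand_1 [255.1 185.5] 0.69 [ 460. -302.]
stand_1 [468.6 113.5] 0.56 [440. -58.]
mat_red [258.7 250.9] 0.46 [ 542. -318.]
stand_1 [263. 270.] 0.63 [438. -53.]
stand_1 [368. 262.] 0.59 [ 459. -300.]
[ 74.8 226.8]
```

```bash
python3 -m pendant '[0.25,0.7,-0.5,0,0,0,1,0.25,0.76,-0.4,0,0,0,1,0.25,0.76,0,0,0,0,1,0.25,0.76,0,0,0,0,1,0.25,0.76,0,0,0,0,1,0.25,0.76,0,0,0,0,1,0.25,0.76,0,0,0,0,1,0.25,0.76,0,0,0,0,1,0.25,0.76,0,0,0,0,1,0.22,0.7,0,0,0,0,1,0,0,0,0,0,0,1,0,0,0,0,0,0,1]'
python3 - <<'E'
from h import *
im,m=look([('stand_1',0),('mat_green',1)]);print(get_obs()['tool_pos'],get_obs()['tcp_rot'])
cv2.imwrite('pics/w7.png',im[130:260,180:340][:,:,::-1].repeat(4,0).repeat(4,1))
E
```

```text
time: 12.65
tool_pos: [437.7, -60.8, 184.5]
tcp_rot: [-3.141, -0.002, 2.89]
contact_force: [-0.1, -0.1, -1.6]
grip_width: 27.3
finger_force: 30.0
stand_1 [ 85.5 229.3] 0.96 [ 450. -294.]
stand_1 [255.9 176.9] 0.67 [438. -62.]
[438.08349199 -61.67408277 184.88961491] [-3.14145802e+00 -7.29636925e-04  2.88800990e+00]
```

View pics/w7.png

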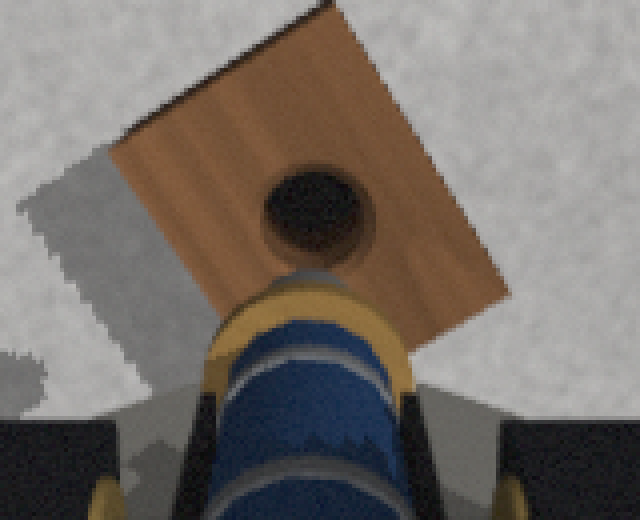

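Stand B's bore mouth is at about (259.8,184) in the full picture. The collar's front edge is at (257,200), with the pin nose just visible at (258,197.5).

Run:
```python
from h import *
m=camera_model('wrist');z=get_obs()['tool_pos'][2]
for n,px,h in (('bore',(259.8,184),50),('collar front underside',(257,200.3),z-27),('pin nose front',(258,197.5),z-61),('nose',(258,197.5),z-58)):
    p=atz('wrist',px,h,m); print(n,np.round(p,1),rel(p))
```

```text
bore [436.7 -57.5  50. ] [2.4 3.7]
collar front underside [421.8 -56.9 157.9] [17.   0.6]
pin nose front [429.7 -58.  123.9] [9.  1.4]
nose [428.8 -57.8 126.9] [9.9 1.4]
```

```bash
python3 -m pendant '[0.08,0.08,0,0,0,0,1,0,0,0.77,0,0,0,1,0,0,0.77,0,0,0,1,0,0,0.77,0,0,0,1,0,0,0.2,0,0,0,1,0,0,0.1,0,0,0,1,0,0,0,0,0,0,1]'
```

```text
time: 13.5
tool_pos: [436.8, -58.3, 107.4]
tcp_rot: [3.142, 0.001, 2.889]
contact_force: [0.3, -0.4, -2.5]
grip_width: 27.6
finger_force: 30.0
```

Inside the bore without contact, so I'll carry on down.

```bash
python3 -m pendant '[0,0,0.25,0,0,0,1,0,0,0.25,0,0,0,1,0,0,0.15,0,0,0,1,0,0,0.1,0,0,0,1,0,0,0.1,0,0,0,1,0,0,0.1,0,0,0,1,0,0,0,0,0,0,1]'
```

```text
time: 14.2
tool_pos: [436.3, -58.0, 78.2]
tcp_rot: [3.141, -0.001, 2.889]
contact_force: [-0.2, -0.1, -1.9]
grip_width: 27.3
finger_force: 30.0
```

```bash
python3 -m pendant '[0,0,0.07,0,0,0,1,0,0,0.05,0,0,0,1,0,0,0,0,0,0,1,0,0,0,0,0,0,1]'
```

```text
time: 14.6
tool_pos: [436.7, -58.1, 76.7]
tcp_rot: [-3.141, 0.002, 2.889]
contact_force: [-6.7, 1.4, 18.6]
grip_width: 27.5
finger_force: 30.0
```

The gauge is fully home in stand B: TCP at 76.7 mm with firm collar contact. Now I'll drag B to the green mat.

```bash
python3 -m pendant '[0,0,-0.05,0,0,0,1,0.03,0.25,0,0,0,0,1,0.05,0.45,0,0,0,0,1,0.05,0.45,0,0,0,0,1,0.05,0.45,0,0,0,0,1,0.05,0.45,0,0,0,0,1,0.05,0.45,0,0,0,0,1,0.05,0.45,0,0,0,0,1,0.05,0.45,0,0,0,0,1,0.05,0.45,0,0,0,0,1,0.05,0.45,0,0,0,0,1,0.05,0.45,0,0,0,0,1]'
python3 -m pendant '[0.05,0.45,0,0,0,0,1,0.05,0.45,0,0,0,0,1,0.05,0.45,0,0,0,0,1,0.05,0.45,0,0,0,0,1,0.05,0.45,0,0,0,0,1,0.05,0.45,0,0,0,0,1,0.05,0.45,0,0,0,0,1,0.05,0.45,0,0,0,0,1,0.05,0.45,0,0,0,0,1,0.05,0.45,0,0,0,0,1,0.05,0.45,0,0,0,0,1,0.03,0.3,0,0,0,0,1]'
python3 - <<'E'
from h import *
look([('stand_1',0),('mat_green',1)]);print(rel((482,256)))
capture('top')
for t in ('stand_1','mat_green'):
    for r in pinpoint('top',t)[:3]: print(t,np.round(r['location']),round(r['score'],2),np.round(atz('top',r['location'],0)[:2]))
E
```

```text
time: 15.8
tool_pos: [457.2, 84.1, 76.8]
tcp_rot: [-3.141, 0.001, 2.889]
contact_force: [-0.9, -5.5, 4.3]
grip_width: 27.6
finger_force: 30.0
time: 17.0
tool_pos: [479.3, 241.0, 76.8]
tcp_rot: [-3.14, 0.001, 2.89]
contact_force: [-1.6, -6.3, 7.0]
grip_width: 27.3
finger_force: 30.0
stand_1 [251.5 202.8] 0.72 [479. 238.]
mat_green [256.6 249.6] 0.16 [523. 231.]
[ 1.  14.2]
stand_1 [140. 250.] 0.59 [480. 237.]
stand_1 [365. 266.] 0.59 [ 450. -292.]
mat_green [369. 263.] 0.3 [ 456. -301.]
```

```bash
python3 -m pendant '[0.02,0.4,0,0,0,0,1,0,0.1,0,0,0,0,1,0,-0.08,0,0,0,0,1,0,0,0,0,0,0,1,0,0,0,0,0,0,-0.2,0,0,0,0,0,0,-0.3,0,0,0,0,0,0,-0.3,0,0,-0.5,0,0,0,-0.3,0,0,-1,0,0,0,-0.3,0,0,-1,0,0,0,-0.3,0,0,-1,0,0,0,-0.3,0,0,-1,0,0,0,-0.3]'
python3 -m pendant '[1,0,-0.3,0,0,0,-0.3,1,0,0,0,0,0,-0.3,0,0,0,0,0,0,-0.3]'
python3 - <<'E'
from h import *
a=capture('top')[90:330,60:440][:,:,::-1]; b=capture('side')[130:340,160:360][:,:,::-1]
cv2.imwrite('pics/f.png',cv2.resize(a,None,fx=2,fy=2)); cv2.imwrite('pics/fs.png',cv2.resize(b,None,fx=3,fy=2.8))
for c in ('top','side'):
  for t,z in (('stand_1',0),('mat_green',1),('mat_red',1),('gauge_grip',91),('gauge_tip',16)):
    for r in pinpoint(c,t)[:5]: print(c,t,np.round(r['location']),round(r['score'],2),np.round(atz(c,r['location'],z)[:2]))
E
```

```text
time: 18.5
tool_pos: [481.5, 252.8, 212.3]
tcp_rot: [-3.141, -0.001, 2.889]
contact_force: [0.6, -0.4, -0.2]
grip_width: 59.7
finger_force: 0.0
time: 18.8
tool_pos: [420.8, 268.6, 220.7]
tcp_rot: [-3.141, -0.001, 2.891]
contact_force: [-0.2, -1.3, -0.8]
grip_width: 59.8
finger_force: 0.0
top stand_1 [368. 263.] 0.9 [ 456. -299.]
top stand_1 [135. 250.] 0.83 [481. 250.]
top mat_red [368. 262.] 0.95 [ 458. -299.]
top gauge_grip [296. 123.] 0.87 [ 766. -123.]
top gauge_grip [342. 113.] 0.85 [ 790. -225.]
top gauge_grip [362. 196.] 0.81 [ 604. -265.]
top gauge_grip [120. 246.] 0.56 [489. 255.]
top gauge_tip [295. 131.] 0.66 [ 769. -127.]
top gauge_tip [336. 122.] 0.65 [ 791. -226.]
side stand_1 [307. 165.] 0.67 [ 459. -298.]
side stand_1 [307. 287.] 0.61 [476. 230.]
side mat_green [303. 298.] 0.88 [485. 262.]
side mat_green [306. 291.] 0.22 [478. 242.]
side mat_red [309. 165.] 0.55 [ 454. -295.]
side gauge_grip [311. 263.] 0.86 [476. 253.]
side gauge_grip [197. 168.] 0.67 [770. -98.]
side gauge_grip [256. 147.] 0.65 [ 617. -235.]
side gauge_grip [200. 151.] 0.55 [ 778. -196.]
side gauge_tip [256. 169.] 0.71 [ 616. -234.]
side gauge_tip [198. 188.] 0.65 [ 772. -113.]
side gauge_tip [308. 286.] 0.57 [477. 244.]
```

View pics/f.png

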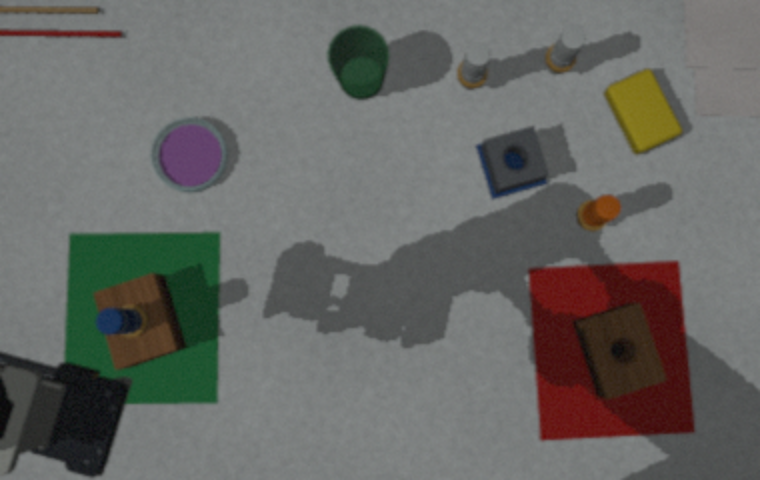

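View pics/fs.png

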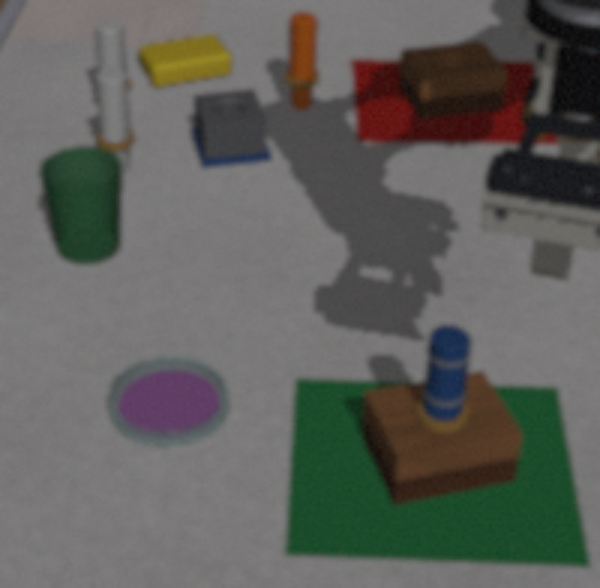

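Both stands lie wholly on their mats, near the centre. The gauge stands upright with its collar on the wood in the green one, and the bystanders are untouched.

```bash
python3 -c "
from plant import *
print(close_job())"
```

```text
the job is handed in; nothing more can be done
None
```

The job is handed in, finished in about 19 s of the 69 s limit: the good stand is on the green mat with the gauge standing fully home in it, the tight stand is on the red mat, and nothing else was disturbed.

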